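Sign off the air line in flow order

TASK

Sign off the air line in flow order: with the fingertips, lightly press the yellow plunger in front of the air filter all the way down so that it stays down, then the one in front of the pressure gauge, then the one in front of the solenoid valve. Leave the plunger in front of the gate valve up, and do not grasp, lift, shift or knock over anything else on the cart.

Things in the scene. Friction and masses are not known exactly. Their poses are not given: they have to be found in the camera images.
- stand_filter: check stand that carries the filter part, fixed to the table: grey plate 200 (its x) x 100 (its y) x 10 mm, origin at the middle of its underside; its front end (-x) carries an aluminium post, at x = -70 mm, with a yellow plunger head on top; the part stands on the rear half of the plate. The four stands are alike but for the part
- top_filter (a point): centre of the flat top of that stand's yellow plunger head (40 mm across, 12 mm thick, top 90 mm above the table when up, 78 mm when fully down); moves with the plunger
- plunger_filter (a joint): travel of that plunger, m: 0 up, 0.012 fully down against its stop; it has no spring: about 3 N of friction (plus damping of 25 N s/m) holds it wherever it is left; 12 mm of green stem shows under the head while it is up; a press of over 30 N is too hard
- part_filter: compressed-air filter, upright, grey bowl, white head and teal cap, 51x53x126 mm, held in a dark steel collar; fixed to its stand; origin at the middle of its underside
- stand_gauge: check stand that carries the gauge part, fixed to the table: grey plate 200 (its x) x 100 (its y) x 10 mm, origin at the middle of its underside; its front end (-x) carries an aluminium post, at x = -70 mm, with a yellow plunger head on top; the part stands on the rear half of the plate. The four stands are alike but for the part
- top_gauge (a point): centre of the flat top of that stand's yellow plunger head (40 mm across, 12 mm thick, top 90 mm above the table when up, 78 mm when fully down); moves with the plunger
- plunger_gauge (a joint): travel of that plunger, m: 0 up, 0.012 fully down against its stop; it has no spring: about 3 N of friction (plus damping of 25 N s/m) holds it wherever it is left; 12 mm of green stem shows under the head while it is up; a press of over 30 N is too hard
- part_gauge: pressure gauge lying on its back, black rim and white dial facing up, brass thread at one side, 88x63x24 mm; loose on its stand; origin at the middle of its underside
- stand_solenoid: check stand that carries the solenoid part, fixed to the table: grey plate 200 (its x) x 100 (its y) x 10 mm, origin at the middle of its underside; its front end (-x) carries an aluminium post, at x = -70 mm, with a yellow plunger head on top; the part stands on the rear half of the plate. The four stands are alike but for the part
- top_solenoid (a point): centre of the flat top of that stand's yellow plunger head (40 mm across, 12 mm thick, top 90 mm above the table when up, 78 mm when fully down); moves with the plunger
- plunger_solenoid (a joint): travel of that plunger, m: 0 up, 0.012 fully down against its stop; it has no spring: about 3 N of friction (plus damping of 25 N s/m) holds it wherever it is left; 12 mm of green stem shows under the head while it is up; a press of over 30 N is too hard
- part_solenoid: solenoid valve, long black body with a blue and black coil standing on its far end, 116 mm long, 48 wide, 114 high; loose on its stand; origin at the middle of its underside
- stand_gate: check stand that carries the gate part, fixed to the table: grey plate 200 (its x) x 100 (its y) x 10 mm, origin at the middle of its underside; its front end (-x) carries an aluminium post, at x = -70 mm, with a yellow plunger head on top; the part stands on the rear half of the plate. The four stands are alike but for the part
- top_gate (a point): centre of the flat top of that stand's yellow plunger head (40 mm across, 12 mm thick, top 90 mm above the table when up, 78 mm when fully down); moves with the plunger
- plunger_gate (a joint): travel of that plunger, m: 0 up, 0.012 fully down against its stop; it has no spring: about 3 N of friction (plus damping of 25 N s/m) holds it wherever it is left; 12 mm of green stem shows under the head while it is up; a press of over 30 N is too hard
- part_gate: bronze gate valve with red handwheel, 78x90x129 mm (a water fitting, not part of the air line); loose on its stand; origin at the middle of its underside
- wrench: steel wrench lying flat, 41x210x9 mm; loose bystander, origin at the middle of its underside
- union_a: brass union, 54x54x48 mm; loose bystander, origin at the middle of its underside
- nipple_a: brass hex nipple, 46x40x52 mm; loose bystander, origin at the middle of its underside
- cap_a: brass cap, 41x47x25 mm; loose bystander, origin at the middle of its underside
- ball_valve_3: brass ball valve with an orange lever, 46x119x66 mm; loose bystander, origin at the middle of its underside
- seal_tape: flat roll of white seal tape in a blue ring, 61x61x14 mm; loose bystander, origin at the middle of its underside

How it is judged (in metres and radians):
On the way, in this order (a step that is already met when the one before it is completed fails the run):
1. the plunger in front of the filter is down (value of joint plunger_filter above 0.008 m), for 0.2 s.
2. the plunger in front of the pressure gauge is down (value of joint plunger_gauge above 0.008 m), for 0.2 s.
3. the plunger in front of the solenoid valve is down (value of joint plunger_solenoid above 0.008 m), for 0.2 s.
At the end, for the whole second after the job is handed in: the plungers of filter, gauge and solenoid valve are at least 8 of their 12 mm down, the gate valve's less than 3 mm; the parts and bystanders are within 15 mm of where they stood, upright to 0.3 rad and at rest (value of joint each of plunger_filter, plunger_gauge, plunger_solenoid above 0.008 m and value of joint plunger_gate below 0.003 m and distance of each of part_gauge, part_solenoid, part_gate, wrench, union_a, nipple_a, cap_a, ball_valve_3, seal_tape from where it was at the start of the episode below 0.015 m and angle between each of part_gauge, part_solenoid, part_gate's own z axis and vertical below 0.3 rad and linear speed of each of part_gauge, part_solenoid, part_gate below 0.02 m/s); the robot touches nothing.
It fails at once if a plunger goes down (more than 4 mm) before the one ahead of it in the order is down ((value of joint plunger_gauge above 0.004 m and value of joint plunger_filter below 0.008 m) or (value of joint plunger_solenoid above 0.004 m and value of joint plunger_gauge below 0.008 m)).
It fails at once if the gate valve's plunger is pushed down (more than 3 mm) (value of joint plunger_gate above 0.003 m).
It fails at once if a stand is pressed with more than 30 N (contact force between any of the fingers, the arm and stand_filter above 30 N or contact force between any of the fingers, the arm and stand_gauge above 30 N or contact force between any of the fingers, the arm and stand_solenoid above 30 N or contact force between any of the fingers, the arm and stand_gate above 30 N).
It fails at once if a part or bystander is shifted or lifted more than 15 mm (distance of any of part_gauge, part_solenoid, part_gate, wrench, union_a, nipple_a, cap_a, ball_valve_3, seal_tape from where it was at the start of the episode above 0.015 m).
It fails at once if a part is tipped by more than 0.3 rad (angle between any of part_gauge, part_solenoid, part_gate's own z axis and vertical above 0.3 rad).
It also fails if it takes over 48 s, if anything falls off the work surface, if the arm or the gripper's body presses on something with over 40 N, if the wrist force passes 120 N, or if a joint passes its speed limit or range.

ROBOT

A 6-joint arm with a two-finger parallel gripper is mounted at the origin on a cart in front of the work surface, level with it; the furniture and walls round the work are solid. World frame = base frame: x ahead of the robot, y to its left, z up, the work surface at z = 0. Lengths are in m, angles in degrees, forces in N, time in s.
With the tool pointing down it reaches from about 0.4 to 0.825 m from the base axis. Payload 7 kg.
Tool frame: the origin (TCP) lies midway between the tips of the shut fingers; the grasp point (between the pads) lies 19 mm behind it; z points along the fingers, y is the line along which they close (so a half turn about z gives the same grasp; the last joint's range is limited). The gripper opens to 88 mm and grips with 3 to 60 N. Pads are 19 mm wide; open, the fingers measure 130 mm over their backs; the gripper's body (78 mm by 193 mm) begins 47 mm behind the grasp point.
Start: joints at [-51.79, 20.546, 0.682, 0, -70.136, -16.507], TCP at [0.25, -0.627, 0.227] pointing down, gripper open.
Joint ranges: [-176.03, 176.03], [-82.01, 121.73], [-58.28, 71.71], [-173.87, 95.51], [-174.79, -0.11], [-173.66, 173.66]. Speed limits (degrees/s): [136.94, 136.94, 172.46, 180, 180, 180].

INTERFACE

Orientations are given as [roll, pitch, yaw] about the fixed x, y, z axes, in that order (R = Rz(yaw) Ry(pitch) Rx(roll)).
In Python, from plant import telemetry, viewer, workorder gives the robot as it stands. The module is installed in compiled form; this text tells all that it offers.
- The arm moves only by the tool carry_out, never from a script. Its argument "rows" is a list of rows, each a list of 6 numbers: the shift along the tool's x, y, z in m, then the turn, a rotation vector about the tool's x, y, z in rad. In form: [[tx, ty, tz, ax, ay, az], ...]. A call has 1 to 8 rows; each row is the pose to reach, as a shift and turn from the pose commanded when the call began, along the tool's axes at that moment; what a row does not reach only later rows make up. A row lasts 1/8 s, in which the tool goes at most 62.5 mm and 10.7 degrees, less where a joint would pass 70% of its speed; a pose out of reach is approached as far as the arm can. A call with a gripper value outside its range is refused whole. "grip" is the gripper's target within -1 to 1 (fully open at 1, half-way at 0, shut at -1), set as the call begins (left out, the last holds). The fingers move at their own pace and stop on an object; the grip force is fixed at half the most. Time passes only in rows, so rows that repeat a pose let the fingers close. It gives the time, the measured TCP pose, the force, the opening and the grip force at its end, in the units of the state.
- telemetry.get_obs(): the state, without advancing time (a new reading comes with each control period).
- viewer.snapshot(name): name is "side" or "top"; returns the picture (420x560x3 uint8, red, green, blue); there is no depth.
- viewer.camera_info(name): a dict with "intrinsics" (3x3 intrinsics, pixels), "extrinsics" (4x4, takes a point from camera to world coordinates). Camera axes: x right, y down, z forward; pixel columns grow to the right and rows downward; lengths in m; the calibration is good to about 2 mm. A picture is of the moment at which its call begins. camera_info takes no time and is no camera call.
- workorder.close_job(): hands the job in; it is judged then, once.
The state is a dict: "clock": time; "joint_pos": joint angles; "qvel": joint speeds; "tau": joint torques, N m; "tool_pos": TCP position; "orientation": TCP orientation; "force": force on the tool from outside, world axes, zero at the start; "moment": the same for the moment, N m; "opening": finger opening in m; "gripper_force": force on a finger pad.
Only numpy, scipy, OpenCV 4.12 (cv2) and the standard library are available. Lean on these libraries where they do the work, as an engineer would, in place of code of your own. Each camera call takes 0.05 s, during which the arm holds its last target. There are 200 camera calls.

## Working session

There is one attempt and no reset: what is moved stays moved. The work goes in short steps, Python scripts to look and compute and a tool call to move; the robot and the scene stay as the last step left them, time stands still between calls to the robot, and variables do not carry over. Pictures are saved under pics/ and viewed, at most 10 in all, crops included, and the job is handed in when it is done.

Besides the shell and the picture viewer there is one more tool, called after ">>>" as name(argument=value, ...), one argument or row to a line, values as JSON. carry_out: Moves the arm, as the interface text tells. Its arguments: {"type":"object","properties":{"rows":{"type":"array"},"grip":{"type":"number"}},"required":["rows"]}

```bash
mkdir -p pics; python3 - <<'E'
from plant import telemetry, viewer
import cv2,numpy as np
np.set_printoptions(precision=4,suppress=True)
o=telemetry.get_obs(); print({k:np.round(o[k],3) for k in('clock','tool_pos','orientation','opening','force')})
for n in('side','top'):
    im=viewer.snapshot(n); np.save(n+'.npy',im); cv2.imwrite(f'pics/{n}0.png',im[:,:,::-1])
    c=viewer.camera_info(n); K=np.array(c['intrinsics']);T=np.array(c['extrinsics']); print(n,K,T)
    h=cv2.cvtColor(im,cv2.COLOR_RGB2HSV)
    m=cv2.inRange(h,(22,120,120),(34,255,255))
    N,l,s,ce=cv2.connectedComponentsWithStats(m)
    for i in range(1,N):
        if s[i,4]>40:
            d=T[:3,:3]@np.linalg.inv(K)@[*ce[i],1];p=T[:3,3]+d*(.09-T[2,3])/d[2]
            print(s[i],ce[i],p)
E
```

```text
{'clock': np.float64(0.0), 'tool_pos': array([ 0.249, -0.627,  0.226]), 'orientation': array([ 179.902,   -0.007, -158.303]), 'opening': np.float64(0.088), 'force': array([ 0.464, -1.187, -0.856])}
side [[396.29     0.     282.7304]
 [  0.     396.29   211.383 ]
 [  0.       0.       1.    ]] [[-0.9725 -0.1209  0.1993  0.2572]
 [-0.2329  0.5381 -0.8101  1.0941]
 [-0.0093 -0.8342 -0.5514  0.733 ]
 [ 0.      0.      0.      1.    ]]
[307 151  10   6  49] [311.5714 153.2857] [ 0.476  -0.2612  0.09  ]
[291 175  11   7  62] [296.2419 178.0645] [ 0.4926 -0.0585  0.09  ]
[278 199  13   8  83] [284.1807 202.4096] [0.4969 0.1003 0.09  ]
[271 239  14  11 114] [277.193  243.9123] [0.4678 0.3028 0.09  ]
top [[399.6826   0.     274.8767]
 [  0.     399.6826 209.86  ]
 [  0.       0.       1.    ]] [[ 0.0246 -0.9972  0.0712  0.4103]
 [-0.9997 -0.0252 -0.0078  0.1122]
 [ 0.0096 -0.071  -0.9974  1.0808]
 [ 0.      0.      0.      1.    ]]
[273 196  16  16 192] [280.4479 203.7135] [0.4968 0.0909 0.09  ]
[337 200  16  15 189] [344.0847 206.9259] [ 0.4928 -0.0677  0.09  ]
[191 206  16  16 200] [198.49 213.35] [0.4676 0.2935 0.09  ]
[419 208  16  16 197] [426.3401 215.8376] [ 0.4757 -0.2732  0.09  ]
```

View pics/top0.png

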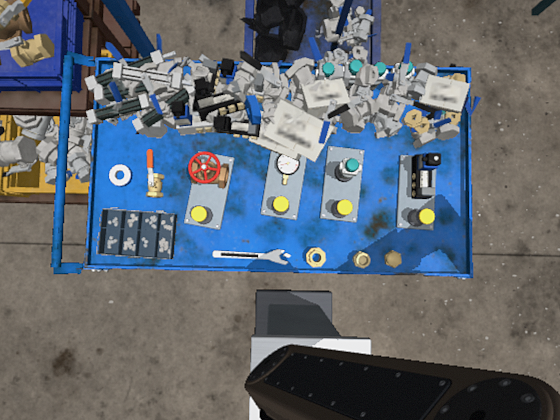

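View pics/side0.png

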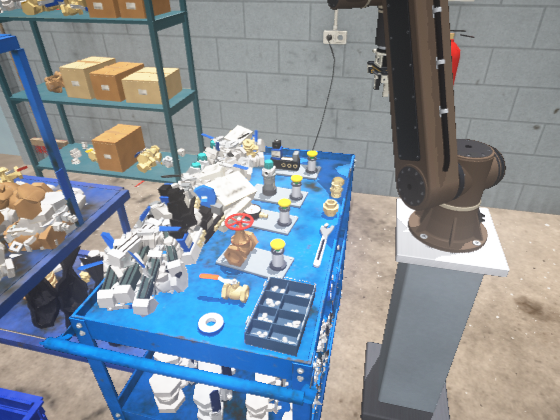

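The pictures show four stands. In the top view the heads are solenoid (426,216), filter (344,207), gauge (280,204) and gate (198,213). The cap_a, nipple_a and union_a bystanders sit in front of them, around row 257. I'll shut the gripper and move towards the filter, keeping high.

>>> carry_out(
  rows=[
    [-0.035, 0.035, 0, 0, 0, 0.0475],
    [-0.07, 0.07, 0, 0, 0, 0.095],
    [-0.105, 0.105, 0, 0, 0, 0.1425],
    [-0.14, 0.14, 0, 0, 0, 0.19],
    [-0.175, 0.175, 0, 0, 0, 0.2375],
    [-0.21, 0.21, 0, 0, 0, 0.285],
    [-0.245, 0.245, 0, 0, 0, 0.3325],
    [-0.28, 0.28, 0, 0, 0, 0.38],
  ],
  grip=-1,
)

```text
clock: 1.1
tool_pos: [0.4064, -0.2619, 0.2265]
orientation: [180.0, -0.0, 179.8]
force: [1.4, -0.3, -0.6]
opening: 0.0132
gripper_force: 0.0
```

>>> carry_out(
  rows=[
    [-0.02, 0.04, 0, 0, 0, 0],
    [-0.04, 0.08, 0, 0, 0, 0],
    [-0.06, 0.12, 0, 0, 0, 0],
    [-0.08, 0.16, 0, 0, 0, 0],
    [-0.087, 0.195, 0, 0, 0, 0],
    [-0.087, 0.195, 0.05, 0, 0, 0],
    [-0.087, 0.195, 0.1, 0, 0, 0],
    [-0.087, 0.195, 0.1, 0, 0, 0],
  ],
)

```text
clock: 2.1
tool_pos: [0.4905, -0.0689, 0.1236]
orientation: [-179.9, -0.4, 179.9]
force: [-0.3, -0.2, 0.2]
opening: 0.0005
gripper_force: 0.0
```

```bash
python3 - <<'E'
from plant import telemetry, viewer
import cv2,numpy as np
o=telemetry.get_obs(); print({k:np.round(o[k],4) for k in('clock','tool_pos','orientation','opening','force')})
a=cv2.resize(viewer.snapshot('side')[120:250,230:360],(390,390)); b=cv2.resize(viewer.snapshot('top')[150:280,280:410],(390,390))
cv2.imwrite('pics/c1.png',np.hstack([a,b])[:,:,::-1])
E
```

```text
{'clock': np.float64(2.1), 'tool_pos': array([ 0.4905, -0.0689,  0.1236]), 'orientation': array([-179.9234,   -0.4394,  179.9167]), 'opening': np.float64(0.0005), 'force': array([-0.297 , -0.1714,  0.2243])}
```

View pics/c1.png

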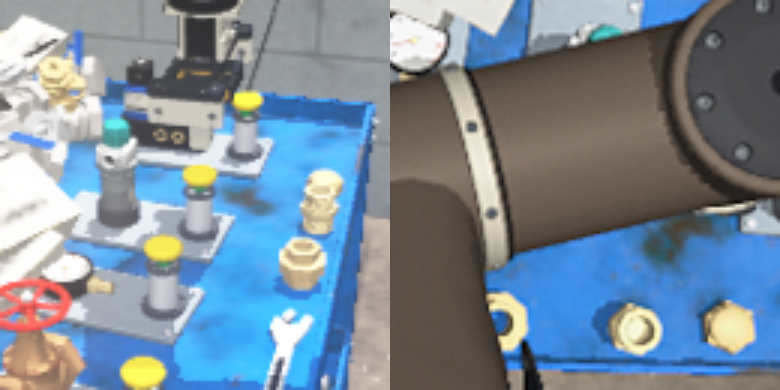

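The crop shows the gripper, with its fingers shut, standing over the filter's plunger head at about (200,170). I'll lower it gently and watch the force.

>>> carry_out(
  rows=[
    [0, 0, 0.01, 0, 0, 0],
    [0, 0, 0.02, 0, 0, 0],
    [0, 0, 0.03, 0, 0, 0],
    [0, 0, 0.032, 0, 0, 0],
    [0, 0, 0.034, 0, 0, 0],
    [0, 0, 0.036, 0, 0, 0],
    [0, 0, 0.038, 0, 0, 0],
    [0, 0, 0.038, 0, 0, 0],
  ],
)

```text
clock: 3.2
tool_pos: [0.4935, -0.0685, 0.0886]
orientation: [180.0, 0.0, 179.9]
force: [0.0, 0.5, 0.8]
opening: 0.0005
gripper_force: 0.1
```

>>> carry_out(
  rows=[
    [0, 0, 0.001, 0, 0, 0],
    [0, 0, 0.002, 0, 0, 0],
    [0, 0, 0.003, 0, 0, 0],
    [0, 0, 0.004, 0, 0, 0],
    [0, 0, 0.005, 0, 0, 0],
    [0, 0, 0.006, 0, 0, 0],
    [0, 0, 0.006, 0, 0, 0],
  ],
)

```text
clock: 4.08
tool_pos: [0.4935, -0.0685, 0.0824]
orientation: [180.0, 0.0, 179.9]
force: [0.6, -0.1, 0.6]
opening: 0.0004
gripper_force: 0.4
```

>>> carry_out(
  rows=[
    [0, 0, 0.001, 0, 0, 0],
    [0, 0, 0.002, 0, 0, 0],
    [0, 0, 0.003, 0, 0, 0],
  ],
)

```text
clock: 4.45
tool_pos: [0.4935, -0.0685, 0.0796]
orientation: [180.0, 0.0, 179.9]
force: [-0.4, 0.5, 3.4]
opening: 0.0003
gripper_force: 1.5
```

```bash
python3 - <<'E'
from plant import telemetry, viewer
import cv2,numpy as np
o=telemetry.get_obs(); print({k:np.round(o[k],4) for k in('clock','tool_pos','force')})
a=cv2.resize(viewer.snapshot('side')[140:240,240:340],(600,600),interpolation=cv2.INTER_CUBIC)
cv2.imwrite('pics/c2.png',a[:,:,::-1])
E
```

```text
{'clock': np.float64(4.45), 'tool_pos': array([ 0.4935, -0.0685,  0.0796]), 'force': array([-0.4174,  0.5031,  3.4154])}
```

View pics/c2.png

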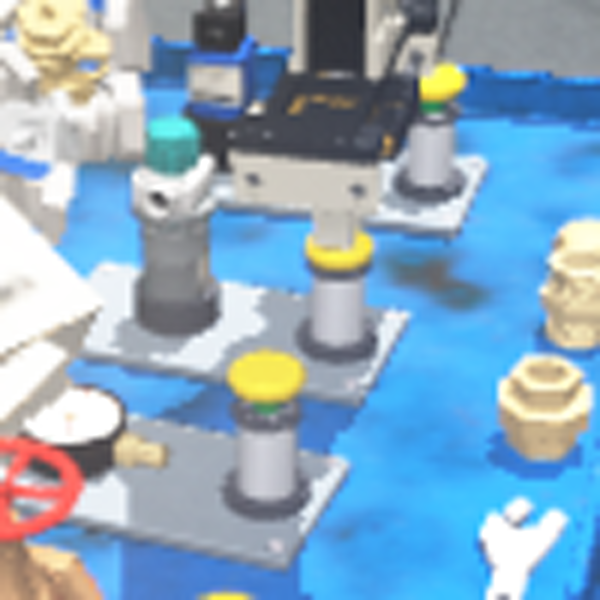

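The crop shows the filter's plunger pressed with no green visible, at about (340,250). The gauge and solenoid plungers are still up. I'll push the last millimetre, hold, and rise.

>>> carry_out(
  rows=[
    [0, 0, 0.0005, 0, 0, 0],
    [0, 0, 0.001, 0, 0, 0],
    [0, 0, 0.0015, 0, 0, 0],
    [0, 0, 0.0015, 0, 0, 0],
    [0, 0, -0.005, 0, 0, 0],
    [0, 0, -0.03, 0, 0, 0],
    [0, 0, -0.05, 0, 0, 0],
    [0, 0, -0.05, 0, 0, 0],
  ],
)

```text
clock: 5.5
tool_pos: [0.4941, -0.0685, 0.131]
orientation: [180.0, 0.1, 179.9]
force: [-0.5, 0.5, -0.1]
opening: 0.0005
gripper_force: 0.0
```

>>> carry_out(
  rows=[
    [-0.003, 0.04, 0, 0, 0, 0],
    [-0.003, 0.08, 0, 0, 0, 0],
    [-0.003, 0.12, 0, 0, 0, 0],
    [-0.003, 0.16, 0, 0, 0, 0],
    [-0.003, 0.16, 0, 0, 0, 0],
    [-0.003, 0.16, 0.015, 0, 0, 0],
    [-0.003, 0.16, 0.03, 0, 0, 0],
    [-0.003, 0.16, 0.035, 0, 0, 0],
  ],
)

```text
clock: 6.5
tool_pos: [0.4955, 0.0901, 0.0927]
orientation: [-179.9, -0.2, 179.9]
force: [1.0, -0.3, 0.9]
opening: 0.0007
gripper_force: 0.0
```

>>> carry_out(
  rows=[
    [0, 0, 0.0015, 0, 0, 0],
    [0, 0, 0.003, 0, 0, 0],
    [0, 0, 0.0045, 0, 0, 0],
    [0, 0, 0.006, 0, 0, 0],
    [0, 0, 0.0075, 0, 0, 0],
    [0, 0, 0.009, 0, 0, 0],
    [0, 0, 0.01, 0, 0, 0],
    [0, 0, 0.011, 0, 0, 0],
  ],
)

```text
clock: 7.5
tool_pos: [0.4969, 0.0915, 0.0836]
orientation: [180.0, 0.0, 179.9]
force: [1.4, -0.4, 4.2]
opening: 0.0004
gripper_force: 1.5
```

>>> carry_out(
  rows=[
    [0, 0, 0.001, 0, 0, 0],
    [0, 0, 0.002, 0, 0, 0],
    [0, 0, 0.003, 0, 0, 0],
    [0, 0, 0.004, 0, 0, 0],
    [0, 0, 0.005, 0, 0, 0],
    [0, 0, 0.005, 0, 0, 0],
  ],
)

```text
clock: 8.25
tool_pos: [0.4966, 0.0916, 0.0785]
orientation: [180.0, 0.0, 179.9]
force: [2.0, -0.1, 2.1]
opening: 0.0003
gripper_force: 1.0
```

>>> carry_out(
  rows=[
    [0, 0, 0.0005, 0, 0, 0],
    [0, 0, 0.0005, 0, 0, 0],
    [0, 0, -0.005, 0, 0, 0],
    [0, 0, -0.03, 0, 0, 0],
    [0, 0, -0.05, 0, 0, 0],
    [0, 0, -0.052, 0, 0, 0],
    [0, 0, -0.052, 0, 0, 0],
  ],
)

```text
clock: 9.12
tool_pos: [0.496, 0.0913, 0.1301]
orientation: [-180.0, -0.1, 179.9]
force: [0.2, 0.1, -1.1]
opening: 0.0004
gripper_force: 0.0
```

```bash
python3 - <<'E'
from plant import telemetry, viewer
import cv2,numpy as np
o=telemetry.get_obs(); print({k:np.round(o[k],4) for k in('clock','tool_pos','force')})
a=cv2.resize(viewer.snapshot('side')[140:240,240:340],(600,600),interpolation=cv2.INTER_CUBIC)
cv2.imwrite('pics/c3.png',a[:,:,::-1])
E
```

```text
{'clock': np.float64(9.125), 'tool_pos': array([0.496 , 0.0913, 0.1301]), 'force': array([ 0.1652,  0.092 , -1.0839])}
```

View pics/c3.png

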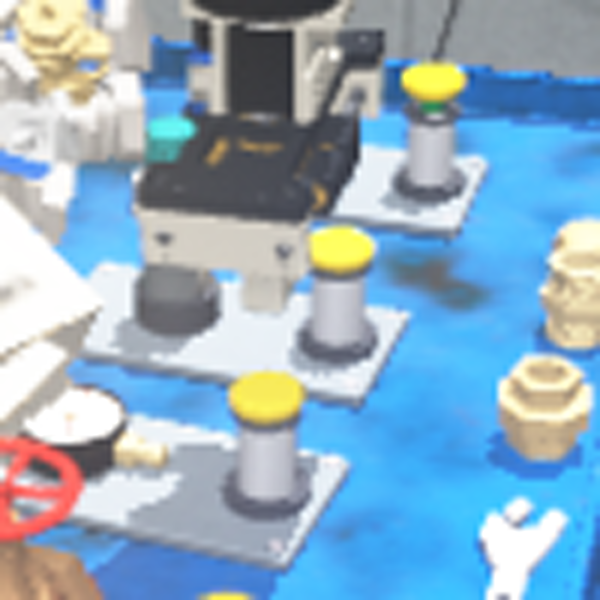

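Both the filter (340,250) and gauge (265,395) heads are fully down. The solenoid's is still up at (435,85), so I'll go there next.

>>> carry_out(
  rows=[
    [0.003, -0.05, -0.01, 0, 0, 0],
    [0.006, -0.1, -0.01, 0, 0, 0],
    [0.009, -0.15, -0.01, 0, 0, 0],
    [0.012, -0.2, -0.01, 0, 0, 0],
    [0.015, -0.25, -0.01, 0, 0, 0],
    [0.018, -0.3, -0.01, 0, 0, 0],
    [0.021, -0.35, -0.01, 0, 0, 0],
    [0.021, -0.3645, -0.01, 0, 0, 0],
  ],
)

```text
clock: 10.18
tool_pos: [0.474, -0.2752, 0.1392]
orientation: [180.0, -0.1, 179.8]
force: [-0.6, -0.6, -0.5]
opening: 0.0006
gripper_force: 0.0
```

>>> carry_out(
  rows=[
    [0, 0, 0, 0, 0, 0],
    [0, 0, 0.015, 0, 0, 0],
    [0, 0, 0.03, 0, 0, 0],
    [0, 0, 0.04, 0, 0, 0],
    [0, 0, 0.044, 0, 0, 0],
    [0, 0, 0.044, 0, 0, 0],
  ],
)

```text
clock: 10.92
tool_pos: [0.4752, -0.2729, 0.0963]
orientation: [180.0, -0.0, 180.0]
force: [0.0, -0.4, -0.6]
opening: 0.0007
gripper_force: 0.0
```

>>> carry_out(
  rows=[
    [0, 0, 0.002, 0, 0, 0],
    [0, 0, 0.004, 0, 0, 0],
    [0, 0, 0.006, 0, 0, 0],
    [0, 0, 0.0075, 0, 0, 0],
    [0, 0, 0.009, 0, 0, 0],
    [0, 0, 0.0105, 0, 0, 0],
    [0, 0, 0.012, 0, 0, 0],
    [0, 0, 0.013, 0, 0, 0],
  ],
)

```text
clock: 11.92
tool_pos: [0.4752, -0.2731, 0.0835]
orientation: [-180.0, 0.0, 179.9]
force: [-0.4, 1.1, 3.6]
opening: 0.0008
gripper_force: 1.4
```

>>> carry_out(
  rows=[
    [0, 0, 0.001, 0, 0, 0],
    [0, 0, 0.002, 0, 0, 0],
    [0, 0, 0.003, 0, 0, 0],
    [0, 0, 0.004, 0, 0, 0],
    [0, 0, 0.0045, 0, 0, 0],
    [0, 0, 0.0045, 0, 0, 0],
  ],
)

```text
clock: 12.68
tool_pos: [0.4752, -0.273, 0.079]
orientation: [-180.0, 0.0, 179.9]
force: [-0.2, -1.8, 1.6]
opening: 0.0005
gripper_force: 0.7
```

>>> carry_out(
  rows=[
    [0, 0, 0.0005, 0, 0, 0],
    [0, 0, 0.001, 0, 0, 0],
    [0, 0, 0.001, 0, 0, 0],
    [0, 0, -0.005, 0, 0, 0],
    [0, 0, -0.03, 0, 0, 0],
    [0, 0, -0.07, 0, 0, 0],
    [0, 0, -0.1, 0, 0, 0],
    [0, 0, -0.1, 0, 0, 0],
  ],
)

```text
clock: 13.68
tool_pos: [0.4765, -0.2733, 0.1817]
orientation: [-179.9, 0.3, 179.9]
force: [-0.1, -0.1, -0.1]
opening: 0.0004
gripper_force: 0.0
```

```bash
python3 - <<'E'
from plant import telemetry, viewer
import cv2,numpy as np
o=telemetry.get_obs(); print({k:np.round(o[k],4) for k in('clock','tool_pos','qvel','force')})
a=cv2.resize(viewer.snapshot('side')[130:270,220:360],(600,600),interpolation=cv2.INTER_CUBIC)
cv2.imwrite('pics/c4.png',a[:,:,::-1])
E
```

```text
{'clock': np.float64(13.675), 'tool_pos': array([ 0.4765, -0.2733,  0.1817]), 'qvel': array([-0.061 ,  1.8512, -2.8379, -0.9907,  1.7705, -0.0227]), 'force': array([-0.1255, -0.0788, -0.1064])}
```

View pics/c4.png

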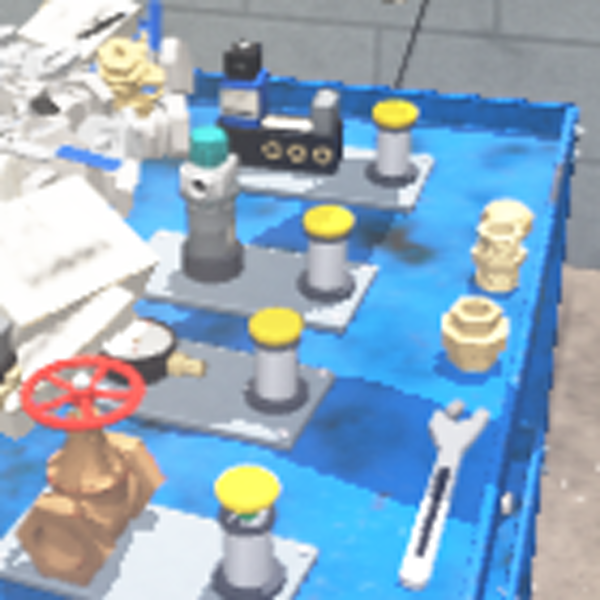

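The crop shows three heads down, at (395,115), (328,220) and (275,325). The gate's is up with green showing at (247,490), and nothing else has moved. The arm is clear, so I'll hand the job in.

```bash
python3 -c "
from plant import workorder
print(workorder.close_job())"
```

```text
the job is handed in; nothing more can be done
None
```

The filter, gauge and solenoid plungers were pressed fully down in that order, the gate valve's plunger was left up with nothing else visibly moved, and the job is handed in; no verdict was returned.

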